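Move a sensor carrier between dovetail docks

TASK

Press the catch of the dock that holds the sensor carrier so that it springs free, draw the carrier out, and slide it into the other, empty dovetail dock until that dock's catch clicks up behind it. Stop pushing at the click: do not ram the carrier against the sprung buffer there or force it in that dovetail. Let go of it, and leave the small jar and the connector beside the docks where they are.

Things in the scene. Friction and masses are not known exactly. Their poses are not given: they have to be found in the camera images.
- dock_a: Dock holding the carrier at the start, on the left or the right; aluminium dovetail dock fixed to the table, slab 170 x 80 x 12 mm; origin on the table on the dovetail's centre line, x points INTO the dock (the way the carrier slides in), y to the button's side, z up. Slab top (the sliding floor) at z = 12, from x = -82 to +88 mm. Catch, button and buffer form one group set by hand up to 5 mm either way along x: NOT measured
- dock_b: The empty dock, same as dock_a: aluminium dovetail dock fixed to the table, slab 170 x 80 x 12 mm; origin on the table on the dovetail's centre line, x points INTO the dock (the way the carrier slides in), y to the button's side, z up. Slab top (the sliding floor) at z = 12, from x = -82 to +88 mm. Catch, button and buffer form one group set by hand up to 5 mm either way along x: NOT measured
- dock_a_mouth (a point): dock_a: start of the undercut cheeks, on the floor, at dock x = -4, z = 12 mm. Cheeks run from here 64 mm inward, tops at z = 22; groove 49 mm wide at the floor, 37 mm at 9 mm above. Low guides flare the mouth to 60 mm, 12 mm before this. In front lies the open floor (apron): a carrier with its centre at dock x <= -55 mm lifts off or sets down freely
- dock_b_mouth (a point): dock_b: start of the undercut cheeks, on the floor, at dock x = -4, z = 12 mm. Cheeks run from here 64 mm inward, tops at z = 22; groove 49 mm wide at the floor, 37 mm at 9 mm above. Low guides flare the mouth to 60 mm, 12 mm before this. In front lies the open floor (apron): a carrier with its centre at dock x <= -55 mm lifts off or sets down freely
- dock_a_button (a point): dock_a: nominal top of the catch button (true: within 5 mm along x), a ribbed black pad 24 (x) x 20 mm at dock x = -17, y = 57, z = 23 mm. Press 5 mm straight down: 1 to 2 N of spring, under 1 N more of friction with a carrier latched
- dock_b_button (a point): dock_b: nominal top of the catch button (true: within 5 mm along x), a ribbed black pad 24 (x) x 20 mm at dock x = -17, y = 57, z = 23 mm. Press 5 mm straight down: 1 to 2 N of spring, under 1 N more of friction with a carrier latched
- dock_a_home (a point): dock_a: nominal place of carrier_grip when latched: dock x = 18, y = 0, z = 57 mm (true: x 13 to 23, by the unmeasured setting). The catch tooth in the floor, 16 wide, 4.5 proud, is ramped towards the mouth and its square face stands 30 mm before home, just behind the carrier's tail
- dock_b_home (a point): dock_b: nominal place of carrier_grip when latched: dock x = 18, y = 0, z = 57 mm (true: x 13 to 23, by the unmeasured setting). The catch tooth in the floor, 16 wide, 4.5 proud, is ramped towards the mouth and its square face stands 30 mm before home, just behind the carrier's tail
- carrier_grip (a point): Loose sensor carrier, 0.31 to 0.63 kg: steel dovetail foot 60 mm long (x), 46 wide at the bottom, 34 at its top, 9 high; grey upright sensor housing on its middle, 32 (x) x 24 (y) mm, 9 to 63 mm above the underside, gripped across the 24. Point on the centre line 45 mm above the underside. x along the foot (at first as dock_a's), z up; both ends alike
- catch_a (a joint): Catch of dock_a, m: 0 up (at rest), 0.005 fully pressed. Pressed about 4.5 mm, it frees the carrier, which the buffer pushes out 5 to 10 mm; the carrier then lies over the tooth and keeps it down (0.0045) until drawn off
- catch_b (a joint): Catch of dock_b, same values: goes to 0.0045 as the carrier slides over it and snaps back to 0 (the click) when the carrier is home
- buffer_a (a joint): Sprung rubber buffer at the inner end of dock_a, m: 0 free, 0.010 with the carrier home
- buffer_b (a joint): Sprung rubber buffer of dock_b, m: 0 free; met by the carrier 10 mm before home, 0.010 when home, 0.016 bottomed. Pushes back 3 N at first touch, +0.6 N per mm, 9 N at home (plus up to 12 N of friction in the dovetail); past 0.0145 the carrier counts as rammed
- small_jar_mid (a point): bystander: small specimen jar with white cap, 40 mm across, 52 mm high, standing beside the mouth of dock_b, before its button; point half-way up
- connector_mid (a point): bystander: small black and white cable connector, 22 x 56 x 16 mm, lying beside dock_a, on the side away from its button; point at its centre

How it is judged:
By the outcome, as a careful person would: the job done as asked, in the order asked, and still so for the second after the job is handed in, with the robot touching nothing.
It also fails if it takes over 67 s, if anything falls off the work surface, if the arm or the gripper's body presses on something with over 40 N, if the wrist force passes 120 N, or if a joint passes its speed limit or range.

ROBOT

A 6-joint arm with a two-finger parallel gripper is mounted at the origin on a cart in front of the work surface, level with it; the furniture and walls round the work are solid. World frame = base frame: x ahead of the robot, y to its left, z up, the work surface at z = 0. Lengths are in m, angles in rad, forces in N, time in s.
With the tool pointing down it reaches from about 0.35 to 0.925 m from the base axis. Payload 6.4 kg.
Tool frame: the origin (TCP) lies on the centre line of the jaws, within the pads' length; the fingertips stand 25 mm ahead of it and the grasp point (between the pads) lies 6 mm ahead of it; z points along the fingers, y is the line along which they close (so a half turn about z gives the same grasp; the last joint's range is limited). The gripper opens to 85 mm and grips with 20 to 120 N. Pads are 22 mm wide; open, the fingers measure 114 mm over their backs; the gripper's body (76 mm by 85 mm) begins 54 mm behind the grasp point. The pads swing forward as they close: fully open they stand 13 mm farther back than shut.
Start: joints at [0.929, 0.245, 1.558, -0, 1.339, -0.174], TCP at [0.293, 0.58, 0.256] pointing down, gripper open.
Joint ranges: [-3.13, 3.13], [-1.02, 2.26], [0.13, 2.54], [-0.95, 4.09], [0.21, 2.88], [-2.74, 2.74]. Speed limits (rad/s): [2.57, 2.57, 3.14, 3.14, 3.14, 3.14].

INTERFACE

Orientations are given as a 3x3 rotation matrix whose columns are the frame's x, y, z axes.
In Python, from cell import observe, camera, hand_in, look_for, spot_point gives the robot as it stands. The module is installed in compiled form; this text tells all that it offers.
- The arm moves only by the tool jog_arm, never from a script. Its argument "steps" is a list that holds one entry, the list of rows, each a list of 7 numbers: the shift along the world's x, y, z in cm, then the turn, a rotation vector about the world's x, y, z in rad, then the closure in counts, from 0 (fully open) to 255 (shut). In form: [[[dx, dy, dz, wx, wy, wz, hand], ...]]. A call has 1 to 8 rows; each row is the pose to reach, as a shift and turn from the pose commanded when the call began; what a row does not reach only later rows make up. A row lasts 1/8 s, in which the tool goes at most 62.5 mm and 10.7 degrees, less where a joint would pass 70% of its speed; a pose out of reach is approached as far as the arm can. A call with a gripper value outside its range is refused whole. The fingers move at their own pace and stop on an object; "force" is the grip in N (left out, the last holds). Time passes only in rows, so rows that repeat a pose let the fingers close. It gives the time, the measured TCP pose, the force, the opening and the grip force at its end, in the units of the state.
- observe(): the state, without advancing time (a new reading comes with each control period).
- camera(name): name is "side" or "top"; returns a dict with "img" (420x560x3 uint8, red, green, blue), "range_z" (420x560 float32, m along the optical axis (not along the pixel's ray), 0 where there is no reading), "fx", "fy", "cx", "cy" (pixels), "cam_to_world" (4x4, takes a point from camera to world coordinates). Camera axes: x right, y down, z forward; pixel columns grow to the right and rows downward; lengths in m; the calibration is good to about 2 mm. A picture is of the moment at which its call begins.
- hand_in(): hands the job in; it is judged then, once.
Trained networks look in a picture, given as the dict that the camera call returned (one of the last four; its "shot" number tells which), for a name from the list of things; names that differ only in an ending like _2 or _b are one class to them, and where a whole thing is asked for, a point or a joint stands for the part that bears it (a point fixed in the world has none). Each returns a list of dicts, best first, with "confidence" (0 to 1); they miss things now and then, are a little off and sometimes report something else, mostly with a low value. They report only what shows in the picture. A call takes as long as a camera call.
- look_for(thing, picture): "extent" ([left, top, right, bottom] in pixels, round what is visible of it).
- spot_point(thing, picture): "centre" ([column, row] in pixels: a listed point, or the origin of a listed thing).
The state is a dict: "clock": time; "q": joint angles; "dq": joint speeds; "tau": joint torques, N m; "tool_pos": TCP position; "tool_rot": TCP orientation; "contact_force": force on the tool from outside, world axes, zero at the start; "torque": the same for the moment, N m; "grip_width": opening from 0.0 (shut) to 1.0 (fully open); "finger_force": force on a finger pad.
Only numpy, scipy, OpenCV 4.12 (cv2) and the standard library are available. Lean on these libraries where they do the work, as an engineer would, in place of code of your own. Each camera call takes 0.05 s, during which the arm holds its last target. There are 200 camera calls.

## Working session

There is one attempt and no reset: what is moved stays moved. The work goes in short steps, Python scripts to look and compute and a tool call to move; the robot and the scene stay as the last step left them, time stands still between calls to the robot, and variables do not carry over. Pictures are saved under pics/ and viewed, at most 10 in all, crops included, and the job is handed in when it is done.

Besides the shell and the picture viewer there is one more tool, called after ">>>" as name([rows], argument=value, ...), one row to a line, values as JSON. jog_arm: Moves the arm, as the interface text tells. Its arguments: {"type":"object","properties":{"steps":{"type":"array"},"force":{"type":"number"}},"required":["steps"]}

```bash
mkdir -p pics; cat > h.py <<'E'
from cell import *
import numpy as np, cv2
def px2w(c,u,v,win=2):
    u0,v0=int(round(u)),int(round(v))
    p=c["range_z"][max(0,v0-win):v0+win+1,max(0,u0-win):u0+win+1]; p=p[p>0]; z=np.median(p)
    return ray(c,u,v,z)
def ray(c,u,v,z):
    return (c["cam_to_world"]@np.array([(u-c["cx"])/c["fx"]*z,(v-c["cy"])/c["fy"]*z,z,1]))[:3]
def onplane(c,u,v,h):
    a=ray(c,u,v,1.0);o=c["cam_to_world"][:3,3];d=a-o
    return o+d*(h-o[2])/d[2]
E
python3 - <<'E'
from h import *
np.set_printoptions(precision=4,suppress=True)
s=observe();print(s['clock'],s['tool_pos'],s['tool_rot'],s['grip_width'])
ims=[]
for n in("top","side"):
    c=camera(n);ims.append(c["img"]);print(n,c["cam_to_world"][:3,3],c["fx"])
    cv2.imwrite(f"pics/{n}0.png",c["img"][...,::-1])
    for t in("dock_a","dock_a_mouth","dock_a_button","dock_a_home","carrier_grip","small_jar_mid","connector_mid"):
        for r in spot_point(t,c)[:3]:
            u,v=r["centre"];print(t,round(r["confidence"],2),np.round([u,v],1),px2w(c,u,v))
E
```

```text
0.0 [0.2928 0.5797 0.2551] [[-0.8926  0.4509 -0.0012]
 [ 0.4509  0.8926 -0.0016]
 [ 0.0003 -0.002  -1.    ]] 0.9978122881931838
top [ 0.3977 -0.2433  0.9312] 405.9604487583445
dock_a 0.75 [330.2 182.6] [ 0.5539 -0.3519  0.0221]
dock_a 0.68 [334.8 169.5] [ 0.5725 -0.3559  0.0776]
dock_a 0.6 [224.8 204.3] [ 0.5099 -0.1113  0.0124]
dock_a_mouth 0.9 [333.7 178.7] [ 0.5582 -0.3569  0.0468]
dock_a_button 0.6 [309.4 187.4] [ 0.5435 -0.3043  0.0237]
dock_a_home 0.97 [336.9 167.8] [ 0.5761 -0.3605  0.0777]
dock_a_home 0.59 [198.3 212.8] [ 0.4904 -0.0534  0.0236]
carrier_grip 0.74 [338.  170.9] [ 0.5695 -0.3628  0.0771]
small_jar_mid 0.76 [192.  234.3] [ 0.441  -0.0462  0.0533]
connector_mid 0.7 [356.  198.9] [ 0.5162 -0.41    0.0166]
side [ 0.1932 -0.8665  0.5589] 446.4649274992826
dock_a 0.69 [259.5 191.3] [ 0.5104 -0.134   0.0223]
dock_a_mouth 0.64 [329.7 251.3] [ 0.5457 -0.3646  0.021 ]
dock_a_button 0.71 [314.7 226.2] [ 0.5713 -0.268   0.0011]
dock_a_home 0.6 [342.2 230.5] [ 0.5622 -0.3728  0.0694]
carrier_grip 0.71 [341.2 230.4] [ 0.5604 -0.3723  0.0699]
small_jar_mid 0.66 [218.9 176.1] [ 0.4461 -0.0605  0.0367]
connector_mid 0.86 [330.2 276.1] [ 0.5158 -0.4156  0.017 ]
```

View pics/top0.png

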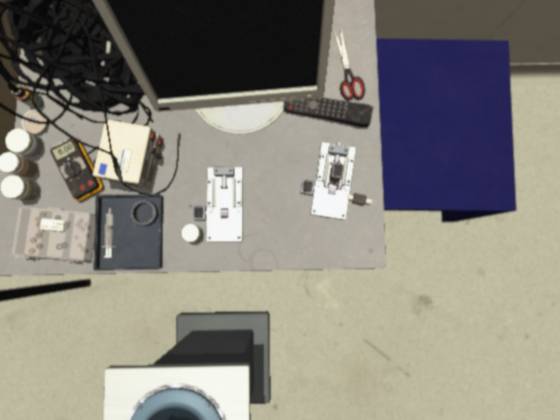

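View pics/side0.png

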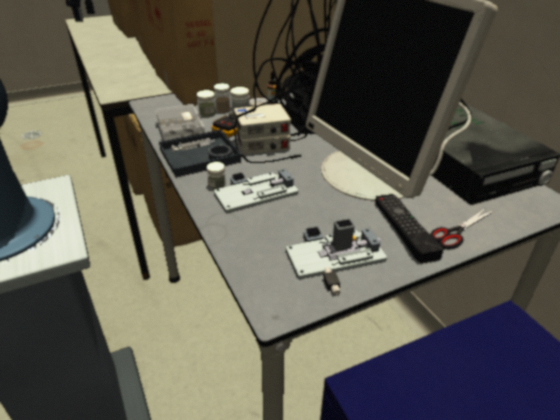

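```bash
cat >> h.py <<'E'
def cloud(c):
    h,w=c["range_z"].shape;v,u=np.mgrid[:h,:w];z=c["range_z"]
    P=np.stack([(u-c["cx"])/c["fx"]*z,(v-c["cy"])/c["fy"]*z,z,np.ones_like(z)],-1)@c["cam_to_world"].T
    P[z==0]=np.nan
    return P[...,:3]
E
python3 - <<'E'
from h import *
np.set_printoptions(precision=4,suppress=True)
c=camera("top");P=cloud(c);g=c["img"].astype(int).min(-1)
tab=P[215:260,260:310,2];print("table z",np.nanmedian(tab))
for nm,(l,t,r,b) in dict(A=(295,132,362,228),B=(198,155,250,250)).items():
    Q=P[t:b,l:r];G=g[t:b,l:r]
    m=((G>165)&(Q[...,2]<0.05)).astype(np.uint8)
    m=cv2.morphologyEx(m,cv2.MORPH_CLOSE,np.ones((3,3)))
    n,lab,st,_=cv2.connectedComponentsWithStats(m);k=1+np.argmax(st[1:,4]);v,u=np.nonzero(lab==k)
    W=np.array([onplane(c,a+l,bb+t,0.012) for a,bb in zip(u,v)])
    R=cv2.minAreaRect((W[:,:2]*1000).astype(np.float32));print(nm,R,len(u), "zmed",np.nanmedian(Q[lab==k][:,2]))
    print(cv2.boxPoints(R))
    T=Q[(Q[...,2]>0.06)]
    if len(T): print("tall",len(T),cv2.minAreaRect((T[:,:2]*1000).astype(np.float32)),T.mean(0))
    D=(Q[...,2]>0.015)&(Q[...,2]<0.04)&(G<90)
    n,lab,st,ce=cv2.connectedComponentsWithStats(D.astype(np.uint8))
    for i in range(1,n):
        if st[i,4]>15:
            print("dark",st[i],Q[lab==i].mean(0))
im=np.vstack([cv2.resize(c["img"][130:250,185:375],None,fx=4,fy=4,interpolation=cv2.INTER_CUBIC)])
cv2.imwrite("pics/top1.png",im[...,::-1])
M=P[60:135,80:380];
for rr in (85,95,100,105,110): print(rr,[np.round(P[rr,cc],3).tolist() for cc in(200,300,330)])
E
```

```text
table z 0.0004051945860215067
A ((564.773681640625, -362.9915466308594), (91.4547119140625, 178.4156494140625), 80.14485931396484) 2251 zmed 0.013806743856255077
[[ 469.0556 -392.7755]
 [ 644.8385 -423.3127]
 [ 660.4917 -333.2076]
 [ 484.7089 -302.6703]]
tall 178 ((572.8978881835938, -361.8123779296875), (24.107192993164062, 33.00008010864258), 80.16356658935547) [ 0.5711 -0.3608  0.0751]
dark [35 48  9  4 21] [ 0.5549 -0.3591  0.0318]
dark [ 9 50  8  9 61] [ 0.5469 -0.2992  0.0239]
dark [58 62  9 10 52] [ 0.5166 -0.4133  0.017 ]
B ((512.3538818359375, -108.39320373535156), (84.13375091552734, 172.4054718017578), 89.57197570800781) 2497 zmed 0.0132106938950306
[[ 425.8393 -149.8149]
 [ 598.2399 -151.1029]
 [ 598.8685  -66.9715]
 [ 426.4678  -65.6835]]
dark [ 0 53  4  9 36] [ 0.4922 -0.056   0.0235]
dark [ 0 74  5 12 27] [ 0.441  -0.0588  0.0298]
85 [[0.744, -0.078, 0.128], [0.753, -0.285, 0.099], [0.792, -0.361, 0.003]]
95 [[0.737, -0.07, 0.092], [0.74, -0.285, 0.074], [0.769, -0.361, -0.001]]
100 [[0.727, -0.07, 0.089], [0.751, -0.288, 0.018], [0.747, -0.357, 0.024]]
105 [[0.722, -0.066, 0.072], [0.738, -0.288, 0.02], [0.736, -0.357, 0.023]]
110 [[0.734, -0.053, 0.01], [0.726, -0.287, 0.019], [0.724, -0.356, 0.023]]
```

View pics/top1.png

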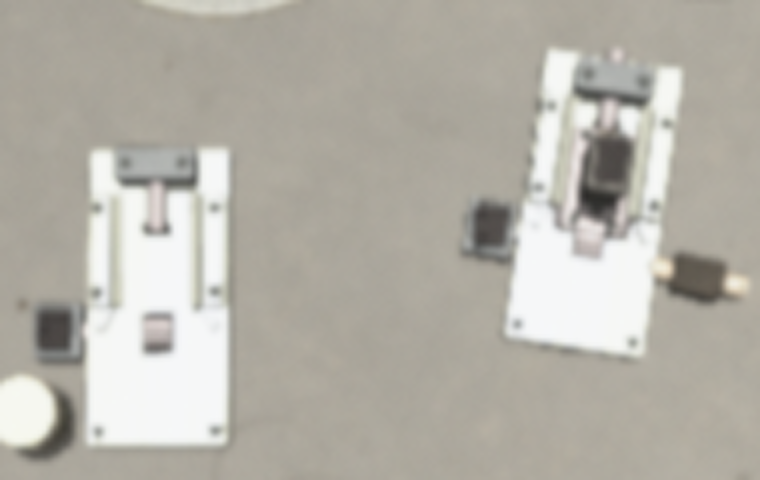

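```bash
python3 - <<'E'
from h import *
np.set_printoptions(precision=4,suppress=True)
c=camera("top");P=cloud(c);g=cv2.GaussianBlur(c["img"],(3,3),0).astype(float).min(-1)
# corners in px (crop/4+offset)
C=lambda x,y:np.array([x/4+185,y/4+130])
docks=dict(A=[C(551,48),C(682,68),C(645,355),C(505,338)],B=[C(90,150),C(229,150),C(228,444),C(87,444)])
for nm,cs in docks.items():
    lines=[]
    ctr=np.mean(cs,0)
    for i in range(4):
        a,b=cs[i],cs[(i+1)%4];d=(b-a)/np.linalg.norm(b-a);n=np.array([d[1],-d[0]]);n*=np.sign(n@(a-ctr))
        pts=[]
        for t in np.linspace(.06,.94,50):
            p=a+t*(b-a);s=np.arange(-5,5.01,.25)
            q=(p+s[:,None]*n).astype(np.float32)
            v=cv2.remap(g.astype(np.float32),q[:,:1],q[:,1:],cv2.INTER_LINEAR).ravel()
            dv=np.diff(v);k=np.argmin(dv)
            if dv[k]<-3: 
                w=np.clip(-dv[max(0,k-4):k+5],0,None);ss=s[max(0,k-4):k+5][:len(w)]+.125
                pts.append(onplane(c,*(p+n*(w@ss/w.sum())),0.012)[:2]*1000)
        pts=np.array(pts);
        f=cv2.fitLine(pts.astype(np.float32),cv2.DIST_WELSCH,0,.01,.01).ravel()
        r=(pts-f[2:])@np.array([-f[1],f[0]]);r=np.abs(r)
        lines.append(f);print(nm,i,len(pts),"ang",np.degrees(np.arctan2(f[1],f[0])),"pt",f[2:],"med res",np.median(r))
    X=[]
    for i in range(4):
        f,h=lines[i-1],lines[i];t=np.linalg.solve(np.array([f[:2],-h[:2]]).T,h[2:]-f[2:]);X.append(f[2:]+t[0]*f[:2])
    X=np.array(X);print(X,"centre",X.mean(0),"sides",np.linalg.norm(X-np.roll(X,-1,0),axis=1))
# monitor
m=P[0:110,90:345].reshape(-1,3);m=m[m[:,2]>.05]
for z in np.arange(.05,.6,.05):
    k=m[(m[:,2]>=z)&(m[:,2]<z+.05)]
    if len(k):print(round(z,2),len(k),"minx",np.percentile(k[:,0],1),k[:,1].min(),k[:,1].max())
E
```

```text
A 0 21 ang 79.95441 pt [ 646.2865 -369.1719] med res 0.46660209509496076
A 1 50 ang -9.867312 pt [ 554.5337 -398.6616] med res 0.41201824880130056
A 2 50 ang 79.45818 pt [ 477.1714 -351.9691] med res 0.41620068093467977
A 3 50 ang -11.058494 pt [ 565.9076 -321.2407] med res 0.7381214998097534
[[ 651.8035 -338.0282]
 [ 638.476  -413.2625]
 [ 471.1804 -384.1631]
 [ 485.8032 -305.5851]] centre [ 561.8158 -360.2597] sides [ 76.4056 169.8075  79.927  169.1409]
B 0 17 ang -89.11522 pt [ 595.9543 -123.4514] med res 0.08065442583513521
B 1 50 ang -0.42911717 pt [ 496.9205 -148.6083] med res 0.13300409458229423
B 2 50 ang 88.929214 pt [ 428.2867 -105.3362] med res 0.02058712513742062
B 3 50 ang -1.1690098 pt [519.4406 -70.7651] med res 0.5402566606733241
[[ 595.1645  -72.3103]
 [ 596.3543 -149.353 ]
 [ 427.4876 -148.0882]
 [ 428.9674  -68.9189]] centre [ 511.9935 -109.6676] sides [ 77.0519 168.8714  79.1831 166.2317]
0.05 3739 minx 0.7167681260398387 -0.35967979639795666 0.17517062892464072
0.1 4119 minx 0.7231733900424124 -0.33714967161054393 0.16576758420538365
0.15 3619 minx 0.7354873490670993 -0.33576287300119334 0.13783257509013017
0.2 4241 minx 0.7507257790377455 -0.3351842701267231 0.03915503232338338
0.25 5210 minx 0.7628843777391184 -0.33408241495299223 0.039914166588043615
0.3 3355 minx 0.7737784481353327 -0.33341388308642744 0.04119306041864154
0.35 16 minx 0.7833917233302475 0.024349836528315988 0.03841027384328302
```

>>> jog_arm([
  [[25.4,-87.9,0,0,0,0.293,255],[25.4,-87.9,0,0,0,0.293,255],[25.4,-87.9,0,0,0,0.293,255],[25.4,-87.9,0,0,0,0.293,255],[25.4,-87.9,0,0,0,0.293,255],[25.4,-87.9,0,0,0,0.293,255],[25.4,-87.9,0,0,0,0.293,255],[25.4,-87.9,0,0,0,0.293,255]],
], force=40)

```text
clock: 1.9
tool_pos: [0.4322, 0.0979, 0.2568]
tool_rot: [[-0.985, 0.174, 0.002], [0.174, 0.985, 0.0], [-0.002, 0.0, -1.0]]
contact_force: [-0.1, 0.1, -0.0]
grip_width: 0.003
finger_force: 0.0
```

>>> jog_arm([
  [[11.5,-39.7,-10,0,0,0,255],[11.5,-39.7,-10,0,0,0,255],[11.5,-39.7,-10,0,0,0,255],[11.5,-39.7,-10,0,0,0,255],[11.5,-39.7,-10,0,0,0,255],[11.5,-39.7,-10,0,0,0,255],[11.5,-39.7,-17,0,0,0,255],[11.5,-39.7,-17,0,0,0,255]],
])

```text
clock: 2.9
tool_pos: [0.546, -0.2984, 0.0834]
tool_rot: [[-0.984, 0.176, -0.002], [0.176, 0.984, 0.002], [0.003, 0.001, -1.0]]
contact_force: [-0.8, 0.5, 0.4]
grip_width: 0.003
finger_force: 0.0
```

>>> jog_arm([
  [[0.1,-0.1,-3,0,0,0,255],[0.1,-0.1,-3,0,0,0,255],[0.1,-0.1,-3,0,0,0,255]],
])

```text
clock: 3.28
tool_pos: [0.5485, -0.2985, 0.0576]
tool_rot: [[-0.985, 0.174, 0.001], [0.174, 0.985, -0.001], [-0.002, -0.001, -1.0]]
contact_force: [-0.7, 0.2, -0.4]
grip_width: -0.001
finger_force: 0.0
```

```bash
python3 - <<'E'
from h import *
a=camera("side");cv2.imwrite("pics/s1.png",cv2.resize(a["img"][170:310,240:430],None,fx=4,fy=4,interpolation=cv2.INTER_CUBIC)[...,::-1]);s=observe();print(s["tool_pos"],s["contact_force"])
E
```

```text
[ 0.54884183 -0.29859592  0.05812035] [ 0.05351196  0.18787991 -0.90794539]
```

View pics/s1.png

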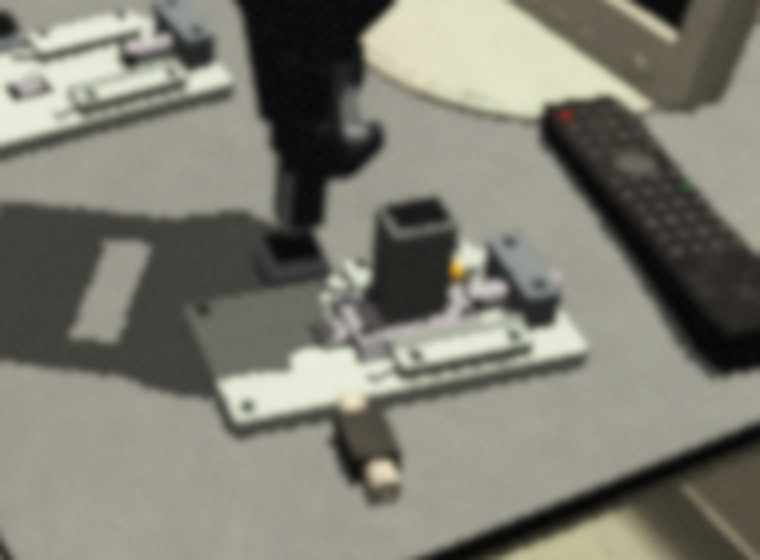

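>>> jog_arm([
  [[0,0,-0.4,0,0,0,255],[0,0,-0.7,0,0,0,255],[0,0,-0.9,0,0,0,255],[0,0,-1.0,0,0,0,255],[0,0,-1.0,0,0,0,255]],
])

```text
clock: 3.95
tool_pos: [0.548, -0.2981, 0.0463]
tool_rot: [[-0.985, 0.174, 0.0], [0.174, 0.985, 0.0], [-0.0, 0.0, -1.0]]
contact_force: [-0.1, 0.5, 0.3]
grip_width: 0.0
finger_force: 0.5
```

>>> jog_arm([
  [[0,0,-0.2,0,0,0,255],[0,0,-0.35,0,0,0,255],[0,0,-0.35,0,0,0,255]],
])

```text
clock: 4.32
tool_pos: [0.5481, -0.2982, 0.043]
tool_rot: [[-0.985, 0.174, 0.0], [0.174, 0.985, -0.0], [-0.0, -0.0, -1.0]]
contact_force: [1.4, 1.5, 2.6]
grip_width: -0.002
finger_force: 1.2
```

>>> jog_arm([
  [[0,0,-0.1,0,0,0,255],[0,0,-0.1,0,0,0,255]],
])

```text
clock: 4.58
tool_pos: [0.5482, -0.2982, 0.0426]
tool_rot: [[-0.985, 0.174, 0.0], [0.174, 0.985, 0.0], [-0.0, 0.0, -1.0]]
contact_force: [-0.4, 2.0, 8.5]
grip_width: -0.003
finger_force: 3.6
```

```bash
cat > car.py <<'E'
from h import *
def housing(c):
    P=cloud(c);m=(P[...,0]>.4)&(P[...,0]<.66)&(P[...,1]>-.42)&(P[...,1]<-.33)&(P[...,2]>.06)&(P[...,2]<.09)
    T=P[m];return len(T),T.mean(0),cv2.minAreaRect((T[:,:2]*1000).astype(np.float32))
if __name__=="__main__":
    c=camera("top");print(housing(c));s=observe();print(s["tool_pos"],s["contact_force"])
E
python3 car.py
```

```text
(2, array([ 0.56814   , -0.35945345,  0.07747478]), ((568.1400146484375, -359.45343017578125), (2.626635789871216, 0.0), 131.9733123779297))
[ 0.54816929 -0.29816259  0.04260749] [-1.54541068  3.07088671  8.14450747]
```

>>> jog_arm([
  [[0,0,5,0,0,0,255],[0,0,10,0,0,0,0],[-8,4,12,0,0,0,0],[-8,4,12,0,0,0,0],[-8,4,12,0,0,0,0]],
])

```text
clock: 5.25
tool_pos: [0.4666, -0.2575, 0.1617]
tool_rot: [[-0.985, 0.174, -0.0], [0.174, 0.985, -0.0], [0.0, -0.0, -1.0]]
contact_force: [0.4, -0.1, -0.1]
grip_width: 0.845
finger_force: 0.0
```

```bash
python3 car.py; python3 - <<'E'
from h import *
c=camera("side");print([ (r["confidence"],r["centre"],px2w(c,*r["centre"])) for r in spot_point("carrier_grip",c)[:2]])
E
```

```text
(179, array([ 0.56159359, -0.35895902,  0.07519308]), ((562.7251586914062, -359.9867248535156), (23.873062133789062, 32.36896514892578), 81.053466796875))
[ 0.46746521 -0.25808559  0.16177469] [-1.08058786 -0.19531742  0.02981386]
[(0.6, [337.3, 229.7], array([ 0.55391075, -0.36956458,  0.07175843]))]
```

>>> jog_arm([
  [[9.5,-10.2,0,0,0,0,0],[9.5,-10.2,0,0,0,0,0],[9.5,-10.2,0,0,0,0,0],[9.5,-10.2,-4,0,0,0,0],[9.5,-10.2,-8,0,0,0,0],[9.5,-10.2,-9.9,0,0,0,0],[9.5,-10.2,-9.9,0,0,0,0]],
])

```text
clock: 6.28
tool_pos: [0.5624, -0.3597, 0.0609]
tool_rot: [[-0.985, 0.174, -0.002], [0.174, 0.985, 0.002], [0.003, 0.002, -1.0]]
contact_force: [0.4, -0.1, 0.2]
grip_width: 0.999
finger_force: 0.0
```

>>> jog_arm([
  [[0,0,0,0,0,0,255],[0,0,0,0,0,0,255],[0,0,0,0,0,0,255],[0,0,0,0,0,0,255],[0,0,0,0,0,0,255],[0,0,0,0,0,0,255]],
], force=60)

```text
clock: 7.02
tool_pos: [0.5634, -0.3605, 0.0639]
tool_rot: [[-0.985, 0.174, 0.001], [0.174, 0.985, -0.001], [-0.001, -0.001, -1.0]]
contact_force: [-1.1, 0.9, 6.7]
grip_width: 0.271
finger_force: 59.9
```

>>> jog_arm([
  [[0,0,0.08,0,0,0,255],[-0.98,0.17,0.08,0,0,0,255],[-1.97,0.35,0.08,0,0,0,255],[-1.97,0.35,0.08,0,0,0,255]],
])

```text
clock: 7.52
tool_pos: [0.5421, -0.3566, 0.0639]
tool_rot: [[-0.985, 0.174, -0.001], [0.174, 0.985, 0.0], [0.001, 0.0, -1.0]]
contact_force: [-2.5, 0.4, 5.7]
grip_width: 0.27
finger_force: 59.9
```

>>> jog_arm([
  [[-1.0,0.17,0.06,0,0,0,255],[-2.0,0.35,0.1,0,0,0,255],[-3.0,0.53,0.1,0,0,0,255],[-4.0,0.7,0.1,0,0,0,255],[-4.8,0.85,0.1,0,0,0,255],[-4.8,0.85,0.1,0,0,0,255]],
])

```text
clock: 8.28
tool_pos: [0.4941, -0.3476, 0.0641]
tool_rot: [[-0.985, 0.174, -0.002], [0.174, 0.985, 0.001], [0.002, 0.001, -1.0]]
contact_force: [-1.1, 0.1, -2.7]
grip_width: 0.274
finger_force: 58.8
```

>>> jog_arm([
  [[0,0,4,0,0,0,255],[0,0,8,0,0,0,255],[-4.7,23.9,8,0,0,0.164,255],[-4.7,23.9,8,0,0,0.164,255],[-4.7,23.9,8,0,0,0.164,255],[-4.7,23.9,8,0,0,0.164,255],[-4.7,23.9,8,0,0,0.164,255],[-4.7,23.9,8,0,0,0.164,255]],
])

```text
clock: 9.28
tool_pos: [0.4482, -0.1091, 0.1445]
tool_rot: [[-1.0, 0.01, -0.0], [0.01, 1.0, -0.0], [0.0, -0.0, -1.0]]
contact_force: [0.3, 0.7, -4.3]
grip_width: 0.273
finger_force: 61.3
```

```bash
python3 - <<'E'
from h import *
np.set_printoptions(precision=4,suppress=True)
s=observe();print(s["tool_pos"],s["tool_rot"],s["contact_force"],s["torque"])
a=camera("side");b=camera("top")
x=cv2.resize(a["img"][110:230,180:320],(560,480),interpolation=cv2.INTER_CUBIC)
cv2.imwrite("pics/s2.png",x[...,::-1])
E
```

```text
[ 0.4482 -0.1091  0.1445] [[-0.9999  0.0101 -0.0002]
 [ 0.0101  0.9999 -0.0003]
 [ 0.0002 -0.0003 -1.    ]] [ 0.2906  0.6715 -4.3479] [-0.0578 -0.0877  0.0548]
```

View pics/s2.png

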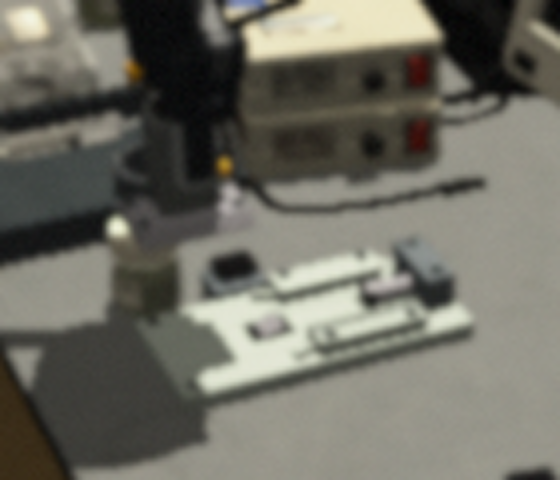

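>>> jog_arm([
  [[0,0,-3,0,0,0,255],[0,0,-6,0,0,0,255],[0,0,-7.5,0,0,0,255],[0,0,-7.9,0,0,0,255],[0,0,-8.05,0,0,0,255],[0,0,-8.05,0,0,0,255]],
])

```text
clock: 10.12
tool_pos: [0.449, -0.1096, 0.065]
tool_rot: [[-1.0, 0.011, 0.002], [0.011, 1.0, -0.001], [-0.002, -0.001, -1.0]]
contact_force: [0.4, -0.5, -4.5]
grip_width: 0.272
finger_force: 61.2
```

>>> jog_arm([
  [[0,0,-0.08,0,0,0,255],[0,0,-0.08,0,0,0,255]],
])

```text
clock: 10.38
tool_pos: [0.4487, -0.1094, 0.0639]
tool_rot: [[-1.0, 0.011, 0.001], [0.011, 1.0, -0.001], [-0.001, -0.001, -1.0]]
contact_force: [-0.0, 0.1, -2.3]
grip_width: 0.276
finger_force: 61.7
```

>>> jog_arm([
  [[0.5,0,0,0,0,0,255],[1.0,-0.01,0,0,0,0,255],[1.5,-0.01,0,0,0,0,255],[2.0,-0.02,0,0,0,0,255],[2.4,-0.02,0,0,0,0,255],[2.4,-0.02,0,0,0,0,255]],
])

```text
clock: 11.12
tool_pos: [0.4735, -0.1097, 0.0639]
tool_rot: [[-1.0, 0.011, 0.003], [0.011, 1.0, -0.001], [-0.003, -0.001, -1.0]]
contact_force: [0.9, 1.4, 3.3]
grip_width: 0.272
finger_force: 62.6
```

>>> jog_arm([
  [[0.4,0,0,0,0,0,255],[0.8,-0.01,0,0,0,0,255],[1.2,-0.01,0,0,0,0,255],[1.2,-0.01,0,0,0,0,255]],
])

```text
clock: 11.62
tool_pos: [0.4849, -0.1097, 0.0639]
tool_rot: [[-1.0, 0.011, 0.001], [0.011, 1.0, -0.001], [-0.001, -0.001, -1.0]]
contact_force: [-2.2, 0.3, 5.7]
grip_width: 0.275
finger_force: 62.9
```

>>> jog_arm([
  [[0.4,0,0.06,0,0,0,255],[0.8,-0.01,0.06,0,0,0,255],[1.2,-0.01,0.06,0,0,0,255],[1.6,-0.02,0.06,0,0,0,255],[2.0,-0.02,0.06,0,0,0,255],[2.0,-0.02,0.06,0,0,0,255]],
])

```text
clock: 12.38
tool_pos: [0.505, -0.1097, 0.0639]
tool_rot: [[-1.0, 0.011, 0.002], [0.011, 1.0, -0.0], [-0.002, -0.0, -1.0]]
contact_force: [0.5, 0.5, 1.0]
grip_width: 0.277
finger_force: 62.3
```

```bash
cat > btn.py <<'E'
from h import *
np.set_printoptions(precision=4,suppress=True)
for n in("side","top"):
    c=camera(n);P=cloud(c)
    m=(np.hypot(P[...,0]-.4904,P[...,1]+.0534)<.007)&(P[...,2]<.04)
    print(n,m.sum(),np.median(P[m],0) if m.sum() else "")
s=observe();print(s["clock"],s["tool_pos"],s["contact_force"])
E
python3 btn.py
```

```text
side 30 [ 0.4906 -0.0523  0.0176]
top 18 [ 0.4881 -0.0517  0.019 ]
12.475 [ 0.5049 -0.1097  0.0639] [1.4825 0.4684 0.6809]
```

>>> jog_arm([
  [[0.3,0,0,0,0,0,255],[0.6,0,0,0,0,0,255],[0.8,0,0,0,0,0,255],[0.8,0,0,0,0,0,255]],
])

```text
clock: 12.98
tool_pos: [0.5121, -0.1096, 0.0639]
tool_rot: [[-1.0, 0.011, -0.001], [0.011, 1.0, 0.0], [0.001, 0.0, -1.0]]
contact_force: [-3.0, 0.0, 4.9]
grip_width: 0.272
finger_force: 62.5
```

>>> jog_arm([
  [[0.2,0,0.05,0,0,0,255],[0.3,0,0.05,0,0,0,255],[0.3,0,0.05,0,0,0,255]],
])

```text
clock: 13.35
tool_pos: [0.5151, -0.1095, 0.064]
tool_rot: [[-1.0, 0.011, -0.0], [0.011, 1.0, 0.0], [0.0, 0.0, -1.0]]
contact_force: [-0.4, 0.1, -2.1]
grip_width: 0.273
finger_force: 61.7
```

>>> jog_arm([
  [[0.2,0,0,0,0,0,255],[0.3,0,0,0,0,0,255],[0.3,0,0,0,0,0,255]],
])

```text
clock: 13.72
tool_pos: [0.5183, -0.1096, 0.0642]
tool_rot: [[-1.0, 0.011, 0.0], [0.011, 1.0, 0.0], [-0.0, 0.0, -1.0]]
contact_force: [0.5, 0.6, -3.4]
grip_width: 0.277
finger_force: 61.5
```

```bash
python3 btn.py
```

```text
side 33 [ 0.4902 -0.0532  0.0181]
top 0 
13.825 [ 0.5182 -0.1096  0.0643] [-0.1654  0.7022 -2.8691]
```

>>> jog_arm([
  [[0.15,0,0,0,0,0,255],[0.3,0,0,0,0,0,255],[0.3,0,0,0,0,0,255]],
])

```text
clock: 14.2
tool_pos: [0.5206, -0.1096, 0.0641]
tool_rot: [[-1.0, 0.011, -0.002], [0.011, 1.0, 0.0], [0.002, 0.0, -1.0]]
contact_force: [-5.0, -0.5, -1.1]
grip_width: 0.27
finger_force: 61.7
```

>>> jog_arm([
  [[0.1,0,0,0,0,0,255],[0.2,0,0,0,0,0,255],[0.2,0,0,0,0,0,255]],
])

```text
clock: 14.58
tool_pos: [0.5224, -0.1096, 0.064]
tool_rot: [[-1.0, 0.011, -0.002], [0.011, 1.0, 0.0], [0.002, 0.0, -1.0]]
contact_force: [-5.3, -0.5, -0.4]
grip_width: 0.274
finger_force: 61.9
```

```bash
python3 btn.py
```

```text
side 33 [ 0.4901 -0.0535  0.0184]
top 0 
14.675 [ 0.5225 -0.1096  0.0641] [-5.0831 -1.4291 -0.7425]
```

>>> jog_arm([
  [[0.15,0,0,0,0,0,255],[0.3,0,0,0,0,0,255],[0.45,0,0,0,0,0,255],[0.45,0,0,0,0,0,255]],
])

```text
clock: 15.18
tool_pos: [0.5263, -0.1096, 0.0641]
tool_rot: [[-1.0, 0.01, -0.004], [0.01, 1.0, 0.0], [0.004, 0.0, -1.0]]
contact_force: [-8.7, -1.2, 3.1]
grip_width: 0.273
finger_force: 62.4
```

```bash
python3 btn.py
```

```text
side 32 [ 0.4901 -0.0535  0.0171]
top 0 
15.275 [ 0.5263 -0.1096  0.0641] [-8.648   0.2748  1.7319]
```

>>> jog_arm([
  [[0.1,0,0,0,0,0,255],[0.2,0,0,0,0,0,255],[0.2,0,0,0,0,0,255]],
])

```text
clock: 15.65
tool_pos: [0.528, -0.1096, 0.0641]
tool_rot: [[-1.0, 0.01, -0.005], [0.01, 1.0, 0.0], [0.005, 0.0, -1.0]]
contact_force: [-10.9, -0.8, 4.3]
grip_width: 0.271
finger_force: 62.6
```

```bash
python3 btn.py
```

```text
side 30 [ 0.4905 -0.052   0.018 ]
top 0 
15.75 [ 0.528  -0.1096  0.0641] [-10.081   -0.2509   4.9251]
```

>>> jog_arm([
  [[0.1,0,0,0,0,0,255],[0.1,0,0,0,0,0,255]],
])

```text
clock: 16.0
tool_pos: [0.5289, -0.1096, 0.0641]
tool_rot: [[-1.0, 0.01, -0.006], [0.01, 1.0, 0.0], [0.006, 0.0, -1.0]]
contact_force: [-10.4, -1.7, 4.4]
grip_width: 0.27
finger_force: 62.6
```

```bash
python3 btn.py
```

```text
side 33 [ 0.4905 -0.0543  0.0149]
top 0 
16.1 [ 0.5289 -0.1096  0.0641] [-10.8654  -2.2875   5.6099]
```

>>> jog_arm([
  [[0.1,0,0,0,0,0,255],[0.1,0,0,0,0,0,255]],
])

```text
clock: 16.35
tool_pos: [0.5296, -0.1096, 0.0642]
tool_rot: [[-1.0, 0.01, -0.006], [0.01, 1.0, 0.001], [0.006, 0.0, -1.0]]
contact_force: [-12.0, -1.6, 6.2]
grip_width: 0.273
finger_force: 62.9
```

```bash
python3 btn.py
```

```text
side 35 [ 0.4895 -0.0526  0.0145]
top 0 
16.45 [ 0.5295 -0.1096  0.0641] [-12.2427  -0.6756   7.1716]
```

>>> jog_arm([
  [[0.09,0,0,0,0,0,255],[0.09,0,0,0,0,0,255]],
])

```text
clock: 16.7
tool_pos: [0.5303, -0.1096, 0.0642]
tool_rot: [[-1.0, 0.01, -0.007], [0.01, 1.0, 0.001], [0.007, 0.0, -1.0]]
contact_force: [-13.6, -1.2, 6.8]
grip_width: 0.269
finger_force: 63.0
```

```bash
python3 btn.py
```

```text
side 32 [ 0.4905 -0.053   0.019 ]
top 0 
16.8 [ 0.5303 -0.1096  0.0642] [-13.2571  -1.23     6.6305]
```

```bash
cat > btn.py <<'E'
from h import *
np.set_printoptions(precision=4,suppress=True)
zs=[]
for i in range(4):
    c=camera("side");P=cloud(c)
    m=(np.hypot(P[...,0]-.4904,P[...,1]+.0534)<.007)&(P[...,2]<.04);zs.append(np.mean(P[m][:,2]))
print(np.array(zs),np.mean(zs))
s=observe();print(s["clock"],s["tool_pos"],s["contact_force"])
E
echo
```

>>> jog_arm([
  [[0.08,0,-0.01,0,0,0,255],[0.08,0,-0.01,0,0,0,255]],
])

```text
clock: 17.05
tool_pos: [0.5309, -0.1096, 0.0642]
tool_rot: [[-1.0, 0.01, -0.008], [0.01, 1.0, 0.001], [0.008, 0.001, -1.0]]
contact_force: [-15.8, -1.5, 8.8]
grip_width: 0.275
finger_force: 63.2
```

```bash
python3 btn.py
```

```text
[-0.2864 -0.3104 -0.2593 -0.272 ] -0.28200201868970004
17.25 [ 0.531  -0.1096  0.0642] [-14.257   -1.4831   8.6244]
```

```bash
sed -i 's/<.04);zs/<.04)\&(P[...,2]>.005);zs/; s/np.mean(P\[m\]/np.median(P[m]/' btn.py; python3 btn.py; python3 - <<'E'
from h import *
c=camera("side");x=cv2.resize(c["img"][120:225,205:320],(690,630)[:2],interpolation=cv2.INTER_CUBIC)[:600]
cv2.imwrite("pics/s3.png",x[...,::-1])
E
```

```text
[0.0229 0.0233 0.0225 0.0233] 0.023004946613337518
17.45 [ 0.531  -0.1097  0.0642] [-14.1211  -1.6872   8.938 ]
```

View pics/s3.png

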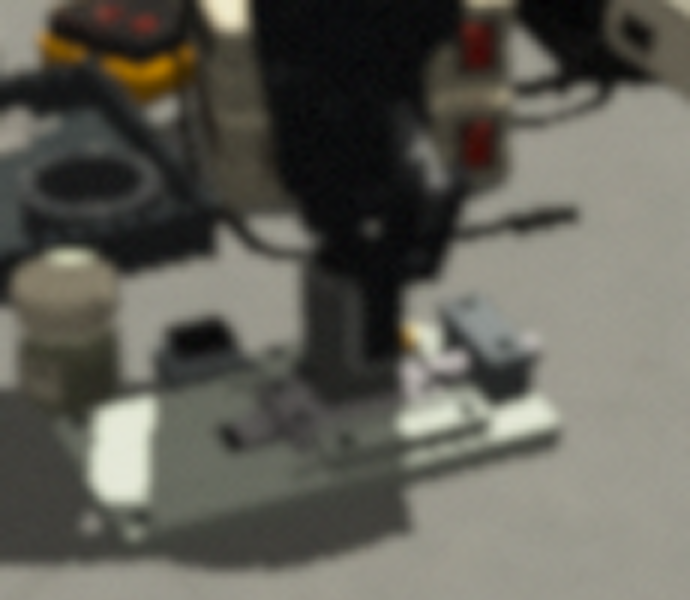

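>>> jog_arm([
  [[-0.12,0,0.05,0,0,0,255],[-0.12,0,0.05,0,0,0,255],[-0.12,0,0.05,0,0,0,90],[-0.12,0,0.05,0,0,0,90],[-0.12,0,0.05,0,0,0,90]],
])

```text
clock: 18.12
tool_pos: [0.5331, -0.1099, 0.0654]
tool_rot: [[-1.0, 0.011, 0.002], [0.011, 1.0, -0.001], [-0.002, -0.001, -1.0]]
contact_force: [0.7, -0.5, -1.0]
grip_width: 0.644
finger_force: 0.0
```

>>> jog_arm([
  [[0,0,2,0,0,0,90],[0,0,5,0,0,0,90],[0,0,10,0,0,0,90],[-6,-12,14,0,0,0,90],[-12,-20,16,0,0,0,90],[-14,-25,18,0,0,0,90],[-14,-25,18,0,0,0,90],[-14,-25,18,0,0,0,90]],
])

```text
clock: 19.12
tool_pos: [0.3912, -0.3619, 0.2462]
tool_rot: [[-1.0, 0.012, 0.002], [0.012, 1.0, -0.002], [-0.002, -0.002, -1.0]]
contact_force: [1.5, 1.2, 0.8]
grip_width: 0.647
finger_force: 0.0
```

```bash
python3 btn.py; python3 - <<'E'
from h import *
c=camera("top");P=cloud(c);m=(P[...,0]>.45)&(P[...,0]<.6)&(P[...,1]>-.15)&(P[...,1]<-.07)&(P[...,2]>.06)&(P[...,2]<.09)
print(m.sum(),cv2.minAreaRect((P[m][:,:2]*1000).astype(np.float32)))
for t in("small_jar_mid","connector_mid"):
    print(t,[px2w(c,*r["centre"]) for r in spot_point(t,c)[:1]])
cv2.imwrite("pics/t4.png",cv2.resize(c["img"][130:250,185:375],None,fx=4,fy=4,interpolation=cv2.INTER_CUBIC)[...,::-1])
E
```

```text
[0.022  0.022  0.022  0.0216] 0.02188870648606539
19.325 [ 0.3921 -0.3602  0.2451] [-0.1774  0.1961  0.444 ]
179 ((526.8409423828125, -110.99239349365234), (23.938997268676758, 30.901912689208984), 88.87129211425781)
small_jar_mid [array([ 0.44597049, -0.04483676,  0.05313768])]
connector_mid [array([ 0.51542663, -0.41633294,  0.01666369])]
```

View pics/t4.png

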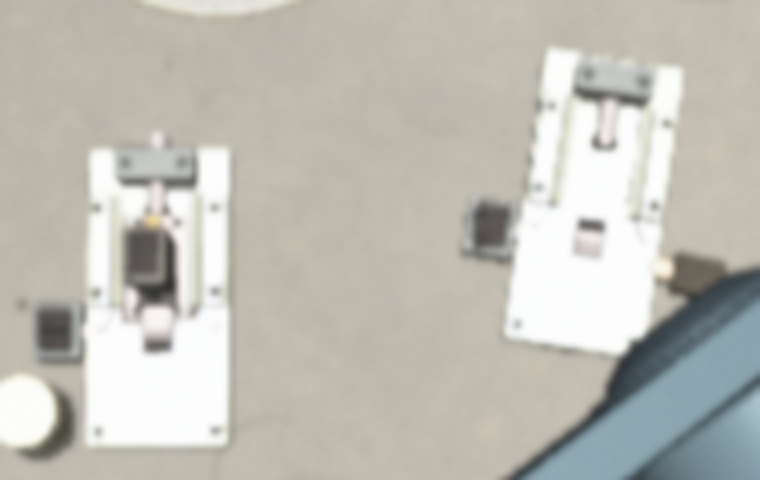

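The carrier sits latched in dock_b: the tooth is up behind it at (157,325), the buffer rod is pushed back at (157,138), and the button is up. The jar at (25,412) and the connector at (697,272) have not moved.

```bash
python3 -c "
from cell import *
print(hand_in())"
```

```text
the job is handed in; nothing more can be done
None
```

The job is handed in: the carrier is latched in dock_b (its button read fully up after the click, well short of ramming), released, with the jar and connector unmoved, at about 19 s on the robot's clock.

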